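# Shim the dropped door of the paint cupboard

### The job

The door of the little paint cupboard has dropped on its loose hinges. Take the tapered wooden shim and slide it, thin end first and flat on the bench, in under the door near its free bottom corner until you feel it bite, so that it just carries the door's weight, and leave it there so the hinge screws can be tightened. Do not jack the door up (a millimetre or two at most), keep it shut, and leave the other things on the bench where they are.

Things in the scene. Friction and masses are not known exactly. Their poses are not given: they have to be found in the camera images.
- shim: Tapered dark hardwood shim, 200 mm long (its x), 36 wide (y), 75 g, flat underside with the origin at its centre; x points to the thin nose. 2 mm thick at the nose (x = +100), rising evenly to 12 mm at x = -40 (1 in 14), then 12 mm to the tail (x = -100). The only wedge on the bench; it starts flat, nose roughly towards the cupboard door, and trades places with the offcut.
- shim_nose (a point): Middle of the shim's thin end, 1 mm above its underside. The door weighs about 1.1 kg and its loose hinges let the free end be raised up to 20 mm, its weight pulling it back. The shim slides in freely at first; once it bites it carries 4 to 8 N, pushing it on takes 3 to 8 N and raises the door 1 mm for every 14 mm. Let go, it stays put.
- cupboard: Fixed plywood cupboard at the robot's left, its door facing the robot's right. 340 mm wide, 240 deep with the door, 320 high. Origin under it at mid width, 120 mm behind the door's front face; x points inward, y along the door to its free edge, z up. Its floor is 16 to 20 mm above the bench; a 24 mm round foot stands 20 mm in from the free side, 42 mm behind the door's face.
- door: The shut door, 338 x 304 mm, 18 thick, hinges at the end farther from the robot. Origin: its bottom corner at the free edge (nearer the robot), on the front face; x points into the cupboard, y from hinges to free edge, z up. It hangs 3 to 7 mm clear of the bench, varying by run, and 1.5 mm more per 100 mm towards the hinges. The shim fits well 75 mm from here towards the hinges, along x.
- offcut: Bystander: plain parallel pine offcut, 220 x 38 x 18 mm, one end cut at 45 degrees; origin at the underside's centre.
- screwdriver: Bystander: screwdriver, 190 mm, lying in front of the hinge end of the cupboard.
- brush: Bystander: paint brush, 200 mm, lying on the bench.
- plate: Bystander: white plate used as a palette, 170 mm diameter, 16 mm high.
- bottle: Bystander: clear water bottle, 60 mm diameter, 170 mm high.
- tumbler: Bystander: grey plastic tumbler, 72 mm diameter, 95 mm high.
- paintpot: Bystander: white paint pot with lid, 84 mm diameter, 85 mm high.
Mind the look-alikes: they are no part of the job. What is meant by the shim is not turquoise, and is the larger of those in its own colour.

How it is judged:
By the outcome, as a careful person would: the job done as asked, in the order asked, and still so for the second after the job is handed in, with the robot touching nothing.
It also fails if it takes over 40 s, if anything falls off the work surface, if the arm or the gripper's body presses on something with over 40 N, if the wrist force passes 120 N, or if a joint passes its speed limit or range.

### The arm

A 6-joint arm with a two-finger parallel gripper is mounted at the origin on the work surface. World frame = base frame: x ahead of the robot, y to its left, z up, the work surface at z = 0. Lengths are in m, angles in rad, forces in N, time in s.
With the tool pointing down it reaches from about 0.25 to 0.85 m from the base axis. Payload 12.5 kg.
Tool frame: the origin (TCP) lies between the finger pads; the fingertips stand 14 mm ahead of it and the grasp point (between the pads) lies 5 mm behind it (bot.nose_length is the y of the fingertips in the tool frame, in m); y points along the fingers, x is the direction in which the jaws open and shut, and the axes are right-handed (so a half turn about y gives the same grasp; the last joint's range is limited). The gripper opens to 93 mm and grips with 3 to 60 N. Pads are 15 mm wide; open, the fingers measure 128 mm over their backs; the gripper's body (75 mm by 188 mm) begins 65 mm behind the grasp point.
Start: joints at [-1.384, 0.351, 1.652, -0, 1.139, -0.085], TCP at [0.148, -0.53, 0.212] pointing down, gripper open.
Joint ranges: [-2.75, 2.75], [-0.79, 2.1], [0.01, 2.65], [-1.57, 4.71], [0.07, 3.14], [-2.87, 2.87]. Speed limits (rad/s): [2.22, 2.22, 2.79, 3.14, 3.14, 3.14].

### API

Orientations are given as a unit quaternion [w, x, y, z].
In Python, from workcell import bot gives the robot as it stands.
- The arm moves only by the tool drive_tool, never from a script. Its argument "moves" is a list of rows, each a list of 3 entries, a list of its own where there are three numbers: the shift along the tool's x, y, z in m, then the turn, a rotation vector about the tool's x, y, z in degrees, then the opening in per cent of the stroke, from 0 (shut) to 100 (fully open). A call has 1 to 12 rows; each row is the pose to reach, as a shift and turn from the pose commanded when the call began, along the tool's axes at that moment; what a row does not reach only later rows make up. A row lasts 1/8 s, in which the tool goes at most 62.5 mm and 10.7 degrees, less where a joint would pass 70% of its speed; a pose out of reach is approached as far as the arm can. A call with a gripper value outside its range is refused whole. The fingers move at their own pace and stop on an object; "newtons" is the grip in N (left out, the last holds). Time passes only in rows, so rows that repeat a pose let the fingers close. It gives the time, the measured TCP pose, the force and the opening at its end, in the units of the state.
- bot.sense(): the state, without advancing time (a new reading comes with each control period).
- bot.capture(name): name is "side" or "top" or "wrist"; returns (picture, depth): 480x640x3 uint8, red, green, blue; 480x640 float32, m along the optical axis (not along the pixel's ray), 0 where there is no reading.
- bot.calibration(name): a dict with "K" (3x3 intrinsics, pixels), "xyz" and "rotation" of the camera in the world; the wrist camera has in their place "T_tool_cam" (4x4, takes a point from camera to tool coordinates, whose origin is the TCP and whose axes are the tool frame's). Camera axes: x right, y up, looking along -z (the intrinsics and any distortion apply to the point x, -y, -z); pixel columns grow to the right and rows downward; lengths in m; the calibration is good to about 2 mm. A picture is of the moment at which its call begins: read the wrist's pose just before it. calibration takes no time and is no camera call.
- bot.hand_in(): hands the job in, once; it reports no verdict.
The state is a dict: "time": time; "qpos": joint angles; "dq": joint speeds; "tau": joint torques, N m; "tcp_pos": TCP position; "eef_rot": TCP orientation; "ft_force": force on the tool from outside, world axes, zero at the start; "moment": the same for the moment, N m; "opening": finger opening in m.
Only numpy, scipy, OpenCV 4.12 (cv2) and the standard library are available. Lean on these libraries where they do the work, as an engineer would, in place of code of your own. Each camera call takes 0.05 s, during which the arm holds its last target. There are 200 camera calls.

## Working session

There is one attempt and no reset: what is moved stays moved. The work goes in short steps, Python scripts to look and compute and a tool call to move; the robot and the scene stay as the last step left them, time stands still between calls to the robot, and variables do not carry over. Pictures are saved under pics/ and viewed, about 8 in all and at most 12, crops included, and the job is handed in when it is done.

Besides the shell and the picture viewer there is one more tool, called after "Request:" in YAML: its name, and indented under it one key for each argument. drive_tool: Moves the arm, as the interface text tells. Its arguments: {"type":"object","properties":{"moves":{"type":"array"},"newtons":{"type":"number"}},"required":["moves"]}

```bash
mkdir -p pics
cat > h.py <<'E'
import numpy as np, cv2
from workcell import bot
def pts(cal,depth):
    K=np.array(cal["K"]);v,u=np.mgrid[0:480,0:640]
    d=depth;X=np.stack([(u-K[0,2])/K[0,0]*d,-(v-K[1,2])/K[1,1]*d,-d],-1)
    return X@np.array(cal["rotation"]).T+np.array(cal["xyz"])
def ray(cal,uv,z):
    K=np.array(cal["K"]);uv=np.atleast_2d(uv).astype(float)
    r=np.stack([(uv[:,0]-K[0,2])/K[0,0],-(uv[:,1]-K[1,2])/K[1,1],-np.ones(len(uv))],-1)@np.array(cal["rotation"]).T
    o=np.array(cal["xyz"]);return o+r*((z-o[2])/r[:,2])[:,None]
E
python3 - <<'E'
from h import *
for n in("top","side"):
    p,d=bot.capture(n);cv2.imwrite(f"pics/{n}0.png",p[...,::-1]);np.savez(f"{n}0.npz",p=p,d=d)
    print(n,bot.calibration(n))
print(bot.calibration("wrist"));print(bot.sense())
E
```

```text
top {'K': array([[586.0984991 ,   0.        , 319.76590105],
       [  0.        , 586.0984991 , 242.79182342],
       [  0.        ,   0.        ,   1.        ]]), 'xyz': array([3.29876143e-01, 1.06955889e-03, 1.61692855e+00]), 'rotation': array([ 0.70632875,  0.03458559, -0.04295478, -0.70573254])}
side {'K': array([[552.02077551,   0.        , 318.22945597],
       [  0.        , 552.02077551, 246.07565614],
       [  0.        ,   0.        ,   1.        ]]), 'xyz': array([-0.29613377,  0.87242248,  0.84135878]), 'rotation': array([-0.30161395, -0.173836  ,  0.44047346,  0.82752232])}
{'K': array([[366.66646449,   0.        , 317.39871562],
       [  0.        , 366.66646449, 244.18625947],
       [  0.        ,   0.        ,   1.        ]]), 'T_tool_cam': array([[ 9.99999957e-01,  1.33157417e-04, -2.62093203e-04,
         7.70490535e-04],
       [-2.88137204e-04,  2.67096860e-01, -9.63669645e-01,
        -1.73716792e-01],
       [-5.83154892e-05,  9.63669679e-01,  2.67096887e-01,
         7.33863188e-02],
       [ 0.00000000e+00,  0.00000000e+00,  0.00000000e+00,
         1.00000000e+00]])}
{'time': 0.1, 'qpos': array([-1.38359112e+00,  3.51181157e-01,  1.65233039e+00, -2.16031506e-05,
        1.13908380e+00, -8.46208114e-02]), 'dq': array([-0.00015176,  0.00031163, -0.00115375,  0.00063287, -0.00094938,
       -0.00162603]), 'tau': array([ 8.38045653e-04, -4.98025990e+01, -2.85704184e+01,  7.00624846e-02,
        2.39193533e-02, -7.50744925e-05]), 'tcp_pos': array([ 0.14762219, -0.52950734,  0.21106721]), 'eef_rot': array([ 0.5633707 , -0.56290602,  0.42790678, -0.42737109]), 'ft_force': array([ 0.30854183, -0.4892036 , -0.01366309]), 'moment': array([-0.00658416, -0.00343775,  0.00740214]), 'opening': 0.09288224076358788}
```

View pics/top0.png

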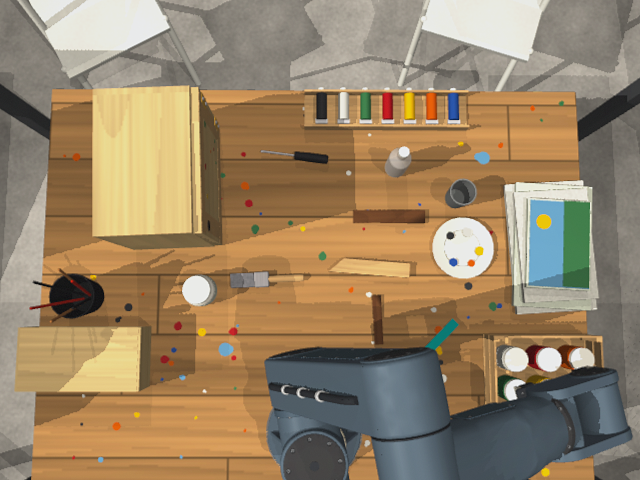

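View pics/side0.png

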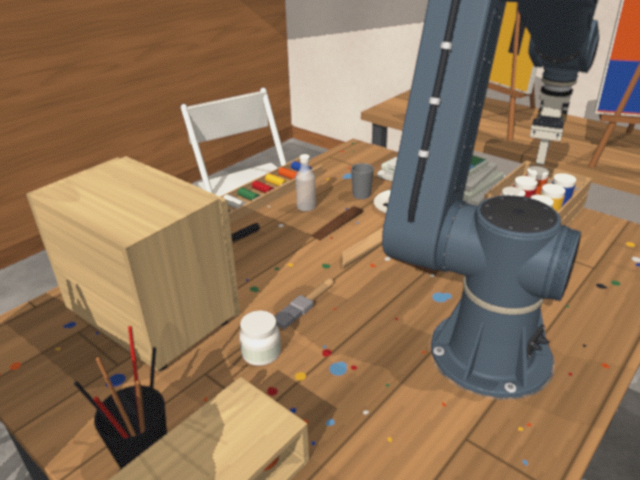

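The top view shows two dark-brown bars, one at (390,216) and a smaller one at (377,318). The cupboard is at the left with its door edge near u≈200–220, and the offcut is at (372,267). Next I'll measure the shim and the door.

```bash
cat >> h.py <<'E'
from scipy.spatial.transform import Rotation as R
_c=bot.calibration
def cal(n):
    c=dict(_c(n))
    if n=="wrist":
        s=bot.sense();M=np.eye(4);q=s["eef_rot"];M[:3,:3]=R.from_quat([q[1],q[2],q[3],q[0]]).as_matrix();M[:3,3]=s["tcp_pos"]
        M=M@np.array(c["T_tool_cam"]);c["rotation"]=M[:3,:3];c["xyz"]=M[:3,3]
    else:
        q=c["rotation"];c["rotation"]=R.from_quat([q[1],q[2],q[3],q[0]]).as_matrix()
    return c
E
python3 - <<'E'
from h import *
np.set_printoptions(precision=4,suppress=True)
z=np.load("top0.npz");p,d=z["p"],z["d"];c=cal("top");P=pts(c,d)
print("bench z",[P[y,x] for x,y in((300,200),(300,320),(250,230))])
hsv=cv2.cvtColor(p,cv2.COLOR_RGB2HSV)
for (x0,x1,y0,y1) in((340,440,200,232),(365,390,285,350)):
    g=p[y0:y1,x0:x1].astype(int);m=(g.sum(-1)<260)&(g[...,0]>g[...,2]+15)
    m=m.astype(np.uint8)
    n,l,st,_=cv2.connectedComponentsWithStats(m);k=1+st[1:,4].argmax();m=(l==k)
    ys,xs=np.nonzero(m);uv=np.stack([xs+x0,ys+y0],1)
    r=cv2.minAreaRect(ray(c,uv,.008)[:,:2].astype(np.float32)*1000);print(r,cv2.boxPoints(r))
    Q=P[uv[:,1],uv[:,0]]
    t=np.linspace(uv[:,0].min(),uv[:,0].max(),9)
    print([np.median(Q[(uv[:,0]>=a)&(uv[:,0]<=b),2]).round(4) for a,b in zip(t,t[1:])], uv.min(0),uv.max(0))
# cupboard top + door
print("cup",[ (x,P[y,x].round(4)) for y in (120,200) for x in range(176,226,3)])
for y in(120,160,200,225):
    e=[x for x in range(180,240) if P[y,x,2]>.05];print(y,max(e),P[y,max(e)])
m=(P[...,2]>.29);ys,xs=np.nonzero(m&(np.arange(640)<230)[None]&(np.arange(480)<260)[:,None])
Q=P[ys,xs];r=cv2.minAreaRect((Q[:,:2]*1000).astype(np.float32));print("cuprect",r,cv2.boxPoints(r),np.median(Q[:,2]))
i=p[60:360,80:480];cv2.imwrite("pics/topc.png",cv2.resize(i,None,fx=2,fy=2,interpolation=cv2.INTER_CUBIC)[...,::-1])
E
```

```text
bench z [array([ 0.6294,  0.0374, -0.0058]), array([0.2956, 0.0358, 0.0064]), array([0.5433, 0.1756, 0.0012])]
((582.3609008789062, -214.69158935546875), (33.75412368774414, 208.8369598388672), 0.12403970956802368) [[ 565.2578 -110.3099]
 [ 565.71   -319.1464]
 [ 599.464  -319.0733]
 [ 599.0118 -110.2368]]
[np.float64(0.0031), np.float64(0.0049), np.float64(0.0072), np.float64(0.0082), np.float64(0.011), np.float64(0.0122), np.float64(0.0117), np.float64(0.0119)] [353 210] [428 222]
((291.86138916015625, -173.93142700195312), (65.33392333984375, 143.50267028808594), 89.52640533447266) [[ 219.8425 -206.0042]
 [ 363.3403 -207.1904]
 [ 363.8803 -141.8587]
 [ 220.3825 -140.6725]]
[np.float64(0.2443), np.float64(0.2517), np.float64(0.0064), np.float64(0.0057), np.float64(0.0057), np.float64(0.0035), np.float64(-0.0009), np.float64(0.0005)] [365 295] [389 348]
cup [(176, array([0.752 , 0.3117, 0.323 ])), (179, array([0.7548, 0.3069, 0.3145])), (182, array([0.7525, 0.2985, 0.3217])), (185, array([0.7546, 0.2931, 0.3153])), (188, array([0.7523, 0.2847, 0.3224])), (191, array([0.7555, 0.2801,
[... 776 characters left out ...]
200, array([0.5707, 0.256 , 0.3091])), (203, array([0.5774, 0.2561, 0.2732])), (206, array([0.5839, 0.2557, 0.2377])), (209, array([0.5918, 0.2562, 0.1953])), (212, array([0.5997, 0.2563, 0.1523])), (215, array([0.6089, 0.2571, 0.1025])), (218, array([0.6177, 0.2572, 0.0547])), (221, array([0.6278, 0.2577, 0.0003])), (224, array([ 0.6283,  0.2498, -0.0023]))]
120 224 [0.3299 0.0011 1.6169]
160 216 [0.724  0.2621 0.0703]
200 218 [0.6177 0.2572 0.0547]
225 219 [0.5487 0.2521 0.0615]
cuprect ((544.3472900390625, 317.71673583984375), (674.3596801757812, 360.9603271484375), 27.730932235717773) [[161.914  320.5709]
 [329.8761   1.0695]
 [926.7805 314.8626]
 [758.8185 634.3639]] 0.31814166389665244
```

View pics/topc.png

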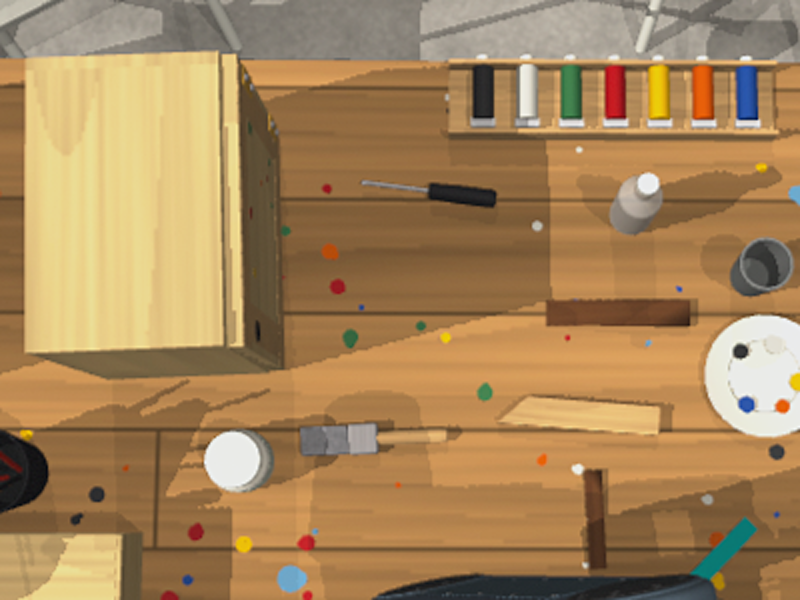

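The shim is the upper bar: 34 × 209 mm, with its height rising from 3 to 12 mm left to right, so the nose points at the door. Its centre is near (0.582, -0.213). Next I'll fit the door plane and plan the approach.

```bash
cat >> h.py <<'E'
def Rt(yaw,tilt):  # tool z heads along yaw (deg), top leant back by tilt
    t=np.radians(tilt);return R.from_euler("z",yaw-90,degrees=True).as_matrix()@np.array([[1,0,0],[0,np.sin(t),np.cos(t)],[0,-np.cos(t),np.sin(t)]])
def rel(pos,Rm):
    s=bot.sense();q=s["eef_rot"];A=R.from_quat([q[1],q[2],q[3],q[0]])
    return A.as_matrix().T@(np.array(pos)-s["tcp_pos"])*1000,(A.inv()*R.from_matrix(Rm)).as_rotvec(degrees=True)
E
python3 - <<'E'
from h import *
np.set_printoptions(precision=4,suppress=True)
z=np.load("top0.npz");P=pts(cal("top"),z["d"])
Q=P[100:245,195:225].reshape(-1,3);Q=Q[(Q[:,2]>.03)&(Q[:,2]<.27)&(abs(Q[:,1]-.26)<.03)]
for _ in range(4):
    A=np.c_[Q[:,0],Q[:,2],np.ones(len(Q))];k=np.linalg.lstsq(A,Q[:,1],rcond=None)[0];e=Q[:,1]-A@k;Q=Q[abs(e)<2*e.std()]
print("door y = a x+b z+c",k,e.std(),len(Q),"min x",np.percentile(Q[:,0],[0,1,2]))
for uv in((221,243),(221,240),(200,237)): print(uv,ray(cal("top"),uv,.005),P[uv[1],uv[0]])
print(rel([.582,-.29,.16],Rt(90,20)))
E
```

```text
door y = a x+b z+c [0.0418 0.0011 0.2311] 0.0006310360867492247 1884 min x [0.4972 0.5025 0.5054]
(221, 243) [[0.5065 0.2547 0.005 ]] [0.5052 0.2529 0.0169]
(221, 240) [[0.5148 0.2549 0.005 ]] [0.5124 0.2516 0.0258]
(200, 237) [[0.5231 0.313  0.005 ]] [0.4979 0.2724 0.2148]
(array([-114.0311,   51.2128,  482.7317]), array([ 17.0546, -73.6294,  12.9353]))
```

Request:
drive_tool:
  moves:
    - [[-0.011,0.005,0.048],[1.7,-7.4,1.3],100]
    - [[-0.022,0.01,0.096],[3.4,-14.7,2.6],100]
    - [[-0.033,0.015,0.144],[5.1,-22.1,3.9],100]
    - [[-0.044,0.02,0.192],[6.8,-29.5,5.2],100]
    - [[-0.056,0.025,0.24],[8.5,-36.8,6.5],100]
    - [[-0.068,0.03,0.288],[10.2,-44.2,7.8],100]
    - [[-0.08,0.035,0.336],[11.9,-51.5,9.1],100]
    - [[-0.091,0.04,0.384],[13.6,-58.9,10.3],100]
    - [[-0.103,0.046,0.432],[15.4,-66.3,11.6],100]
    - [[-0.114,0.051,0.483],[17.1,-73.6,12.9],100]
    - [[-0.114,0.051,0.483],[17.1,-73.6,12.9],100]
    - [[-0.114,0.051,0.483],[17.1,-73.6,12.9],100]

```text
time: 1.6
tcp_pos: [0.5819, -0.2904, 0.1601]
eef_rot: [0.819, -0.574, 0.0, -0.001]
ft_force: [0.1, -0.8, 0.1]
opening: 0.0933
```

Run:
```python
from h import *
np.set_printoptions(precision=4,suppress=True)
c=cal("wrist");p,d=bot.capture("wrist");np.savez("w1.npz",p=p,d=d,K=c["K"],r=c["rotation"],o=c["xyz"]);cv2.imwrite("pics/w1.png",p[...,::-1])
print(bot.sense()["tcp_pos"],rel([.582,-.29,.16],Rt(90,20)))
p2,_=bot.capture("top");ct=cal("top")
for n,img,cc,roi in(("top",p2,ct,(340,445,200,232)),):
    x0,x1,y0,y1=roi;g=img[y0:y1,x0:x1].astype(int);print(n)
P=pts(c,d);m=(P[...,2]>.0015)&(P[...,2]<.02)&(abs(P[...,0]-.58)<.035)&(abs(P[...,1]+.21)<.15)&(p.astype(int).sum(-1)<300)
ys,xs=np.nonzero(m);Q=P[m];r=cv2.minAreaRect((Q[:,:2]*1000).astype(np.float32));print(r,cv2.boxPoints(r))
```

```text
[ 0.5816 -0.2908  0.1605] (array([0.3659, 0.6821, 0.5516]), array([ 0.0454, -0.1018,  0.0601]))
top
((579.8295288085938, -206.8683319091797), (292.3795471191406, 69.58916473388672), 89.90631103515625) [[ 544.7959 -353.001 ]
 [ 614.385  -353.1148]
 [ 614.8632  -60.7357]
 [ 545.274   -60.6219]]
```

View pics/w1.png

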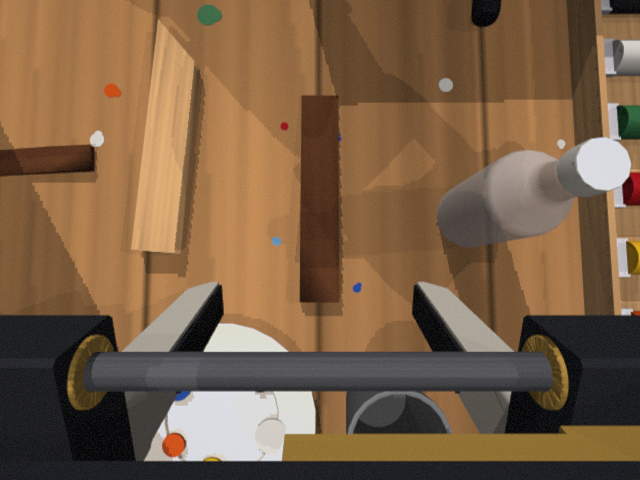

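The wrist picture shows the shim with its nose edge at (302–338, 96) and tail edge at (300–341, 302). The tumbler and plate lie behind the gripper, so I'll check clearance to the tumbler.

Run:
```python
from h import *
np.set_printoptions(precision=4,suppress=True)
w=np.load("w1.npz");c=dict(K=w["K"],rotation=w["r"],xyz=w["o"])
print("nose",ray(c,[(302,96),(338,96)],.002),"tail",ray(c,[(300.5,302),(341,302)],.012))
P=pts(cal("top"),np.load("top0.npz")["d"])
for n,(a,b,e,f) in dict(tumbler=(440,490,165,215),bottle=(380,420,140,180)).items():
    Q=P[e:f,a:b].reshape(-1,3);Q=Q[Q[:,2]>.05];print(n,np.percentile(Q,[2,98],axis=0))
ct=cal("top");print("plate",ray(ct,[(432,247),(494,247)],.01), "tumbler rim",ray(ct,[(447,188),(476,188),(461,178),(461,206)],.095))
s=bot.sense();print(s["ft_force"])
for t in (0,10,20): print(t,rel([.580,-.285,.06],Rt(90,t)))
```

```text
nose [[ 0.5665 -0.1081  0.002 ]
 [ 0.6018 -0.1082  0.002 ]] tail [[ 0.566  -0.3072  0.012 ]
 [ 0.6028 -0.3073  0.012 ]]
tumbler [[ 0.601  -0.4282  0.0518]
 [ 0.6685 -0.3605  0.1016]]
bottle [[ 0.693  -0.253   0.0573]
 [ 0.7441 -0.1985  0.1761]]
plate [[ 0.4957 -0.328   0.01  ]
 [ 0.4959 -0.5     0.01  ]] tumbler rim [[ 0.6439 -0.3537  0.095 ]
 [ 0.6441 -0.4307  0.095 ]
 [ 0.671  -0.3916  0.095 ]
 [ 0.5958 -0.3896  0.095 ]]
[ 0.405  -0.694  -0.6375]
0 (array([ -1.6374,  96.6745, -28.7522]), array([-19.9477,  -0.1283,   0.0614]))
10 (array([ -1.6374,  96.6745, -28.7522]), array([-9.9477, -0.122 ,  0.0721]))
20 (array([ -1.6374,  96.6745, -28.7522]), array([ 0.0523, -0.1151,  0.0824]))
```

Run:
```python
from h import *
np.set_printoptions(precision=1,suppress=True)
for z in (.06,.025,.018): print(z,*rel([.5843,-.287,z],Rt(90,10)))
```

```text
0.06 [  2.7  96.  -30.6] [-9.9 -0.1  0.1]
0.025 [  2.6 128.9 -42.6] [-9.9 -0.1  0.1]
0.018 [  2.6 135.5 -45. ] [-9.9 -0.1  0.1]
```

Request:
drive_tool:
  moves:
    - [[0.0026,0.048,-0.0153],[-5,-0.1,0.1],100]
    - [[0.0026,0.096,-0.0306],[-9.9,-0.1,0.1],100]
    - [[0.0026,0.113,-0.0367],[-9.9,-0.1,0.1],100]
    - [[0.0026,0.129,-0.0426],[-9.9,-0.1,0.1],100]
    - [[0.0026,0.1355,-0.045],[-9.9,-0.1,0.1],100]
    - [[0.0026,0.1355,-0.045],[-9.9,-0.1,0.1],100]

```text
time: 2.45
tcp_pos: [0.5852, -0.287, 0.0182]
eef_rot: [0.766, -0.642, -0.0, 0.0]
ft_force: [0.4, -0.3, 1.1]
opening: 0.0929
```

Request:
drive_tool:
  moves:
    - [[0,0,0],[0,0,0],35]
    - [[0,0,0],[0,0,0],20]
    - [[0,0,0],[0,0,0],10]
    - [[0,0,0],[0,0,0],10]
    - [[0,0,0],[0,0,0],10]
    - [[0,0,0],[0,0,0],10]
  newtons: 25

```text
time: 3.2
tcp_pos: [0.5851, -0.2863, 0.0178]
eef_rot: [0.766, -0.642, -0.0, 0.001]
ft_force: [-0.6, 0.0, -0.1]
opening: 0.0379
```

Run:
```python
from h import *
np.set_printoptions(precision=1,suppress=True)
# nose is 179 ahead of TCP; want nose 20 mm short of door face on the line, then 20 in
n=np.array([-.0418,1,0]);n/=np.linalg.norm(n);f=np.array([.577,.2552,0])
for s in (-20,0,30): print(s,*rel(f+n*(s-179)/1000+[0,0,.0182],Rt(92.4,10)))
print(bot.sense()["ft_force"],bot.sense()["opening"])
```

```text
-20 [  0.7  59.5 337.5] [-0.1 -2.3  0.4]
0 [ -0.1  63.  357.2] [-0.1 -2.3  0.4]
30 [ -1.3  68.2 386.7] [-0.1 -2.3  0.4]
[-0.6  0.  -0.1] 0.03785266486129861
```

Request:
drive_tool:
  moves:
    - [[0,0,0],[0,0,0],10]
    - [[0,0,0],[0,0,0],10]
    - [[0.0001,0.0071,0.04],[0,-0.3,0],10]
    - [[0.0002,0.0141,0.08],[0,-0.6,0.1],10]
    - [[0.0003,0.0212,0.12],[0,-0.9,0.1],10]
    - [[0.0004,0.0282,0.16],[0,-1.2,0.2],10]
    - [[0.0005,0.0353,0.2],[0,-1.5,0.2],10]
    - [[0.0006,0.0423,0.24],[0,-1.8,0.3],10]
    - [[0.0007,0.0494,0.28],[0,-2,0.3],10]
    - [[0.0007,0.0564,0.32],[0,-2.3,0.4],10]
    - [[0.0007,0.0595,0.3375],[0,-2.3,0.4],10]
    - [[0.0007,0.0595,0.3375],[0,-2.3,0.4],10]

```text
time: 4.7
tcp_pos: [0.5853, 0.0568, 0.0182]
eef_rot: [0.766, -0.642, -0.014, 0.017]
ft_force: [-0.8, -0.2, 0.5]
opening: 0.0093
```

Run:
```python
from h import *
np.set_printoptions(precision=4,suppress=True)
s=bot.sense();print(s["ft_force"],s["moment"],s["opening"])
c=cal("wrist");p,d=bot.capture("wrist");np.savez("w2.npz",p=p,d=d,K=c["K"],r=c["rotation"],o=c["xyz"])
t,_=bot.capture("top");s,_=bot.capture("side")
o=np.zeros((600,800,3),np.uint8);o[:300,:400]=cv2.resize(p,(400,300));o[:300,400:]=cv2.resize(t[60:360,80:480],(400,300));o[300:,:400]=cv2.resize(s[150:375,100:400],(400,300))
o[300:,400:]=cv2.resize(p[40:340,120:520],(400,300));cv2.imwrite("pics/m2.png",o[...,::-1])
```

```text
[-0.8433 -0.1903  0.5003] [-0.1515 -0.1198 -0.0242] 0.009262196186221937
```

View pics/m2.png

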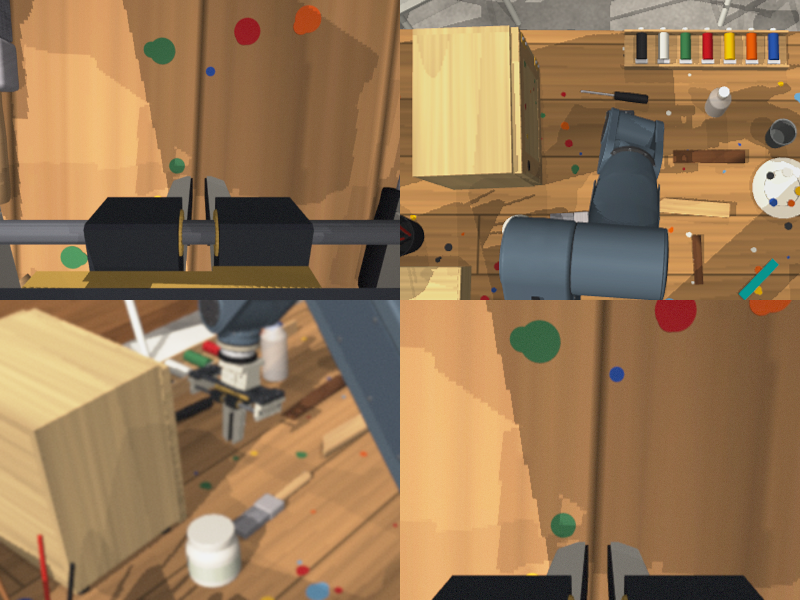

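The shim slipped out: in the top view it lies about where it started, and the fingers are shut to 9 mm. I'll lift, go back and grip again with the tool vertical and lower.

Run:
```python
from h import *
np.set_printoptions(precision=1,suppress=True)
print(*rel([.5843,.05,.12],Rt(92,10)));print(*rel([.5843,-.28,.12],Rt(90,0)))
```

```text
[  -1.4 -101.2   12.7] [-0.   0.4 -0.1]
[ -14.9 -158.7 -311.9] [-10.    2.4  -0.2]
```

Request:
drive_tool:
  moves:
    - [[-0.001,-0.05,0.006],[0,0,0],30]
    - [[-0.001,-0.1,0.012],[0,0,0],70]
    - [[-0.004,-0.108,-0.042],[-2,0.5,0],100]
    - [[-0.006,-0.117,-0.096],[-4,1,0],100]
    - [[-0.008,-0.126,-0.15],[-6,1.4,0],100]
    - [[-0.01,-0.135,-0.204],[-8,1.8,-0.1],100]
    - [[-0.012,-0.145,-0.258],[-10,2.2,-0.1],100]
    - [[-0.015,-0.1587,-0.312],[-10,2.4,-0.2],100]
    - [[-0.015,-0.1587,-0.312],[-10,2.4,-0.2],100]
    - [[-0.015,-0.1587,-0.312],[-10,2.4,-0.2],100]

```text
time: 6.1
tcp_pos: [0.5838, -0.2793, 0.1197]
eef_rot: [0.708, -0.707, 0.001, -0.0]
ft_force: [-0.1, -0.5, 0.5]
opening: 0.0928
```

```bash
cat >> h.py <<'E'
def dark(p):
    g=p.astype(int);h=cv2.cvtColor(p,cv2.COLOR_RGB2HSV)
    return ((g.sum(-1)<270)&(g[...,0]>g[...,2]+15)).astype(np.uint8)
E
python3 - <<'E'
from h import *
np.set_printoptions(precision=4,suppress=True)
print(bot.sense()["tcp_pos"])
c=cal("wrist");p,d=bot.capture("wrist");np.savez("w3.npz",p=p,d=d,K=c["K"],r=c["rotation"],o=c["xyz"]);cv2.imwrite("pics/w3.png",p[...,::-1])
E
```

```text
[ 0.5838 -0.2793  0.1197]
```

View pics/w3.png

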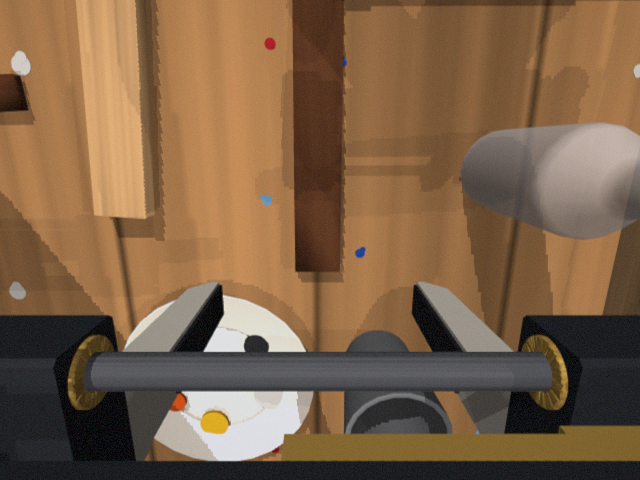

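Run:
```python
from h import *
np.set_printoptions(precision=4,suppress=True)
w=np.load("w3.npz");c=dict(K=w["K"],rotation=w["r"],xyz=w["o"])
print(ray(c,[(295,271),(339.5,271),(294,60),(342,60)],.012))
# projected fingertip positions in the tool frame for the visible tips (row 285)
T=np.array(bot.calibration("wrist")["T_tool_cam"]);K=w["K"]
for t in([.0465,.014,0],[.0465,.014,.0075],[.0465,-.005,.0075],[.0465,.014,-.0075]):
    x=np.linalg.inv(T)@np.r_[t,1];print(t,K[0,2]+K[0,0]*x[0]/-x[2],K[1,2]-K[1,1]*x[1]/-x[2])
```

```text
[[ 0.5651 -0.3067  0.012 ]
 [ 0.6012 -0.3067  0.012 ]
 [ 0.5671 -0.1504  0.012 ]
 [ 0.6007 -0.1505  0.012 ]]
[0.0465, 0.014, 0] 403.1027581773536 281.22516234106854
[0.0465, 0.014, 0.0075] 403.965501429272 268.2309237886001
[0.0465, -0.005, 0.0075] 412.72613419108427 280.9896753563848
[0.0465, 0.014, -0.0075] 402.2570578908049 293.9627076569776
```

Run:
```python
from h import *
np.set_printoptions(precision=2,suppress=True)
print(bot.nose_length, *[rel([.5835,-.282,z],Rt(90,0)) for z in (.03,.015)])
```

```text
0.014 (array([-0.45, 89.72, -3.52]), array([-0.09, -0.  , -0.05])) (array([ -0.44, 104.72,  -3.55]), array([-0.09, -0.  , -0.05]))
```

Request:
drive_tool:
  moves:
    - [[-0.0005,0.045,-0.0035],[0,0,0],100]
    - [[-0.0005,0.09,-0.0035],[0,0,0],75]
    - [[-0.0005,0.099,-0.0035],[0,0,0],75]
    - [[-0.0005,0.1047,-0.0035],[0,0,0],60]
    - [[-0.0005,0.1047,-0.0035],[0,0,0],50]

```text
time: 6.78
tcp_pos: [0.5846, -0.2824, 0.0166]
eef_rot: [0.707, -0.707, -0.001, -0.0]
ft_force: [-0.4, 0.3, 0.9]
opening: 0.0579
```

Request:
drive_tool:
  moves:
    - [[0,0,0],[0,0,0],30]
    - [[0,0,0],[0,0,0],30]
    - [[0,0,0],[0,0,0],30]
    - [[0,0,0],[0,0,0],30]
    - [[0,0,0],[0,0,0],30]
  newtons: 25

```text
time: 7.4
tcp_pos: [0.5839, -0.2823, 0.0152]
eef_rot: [0.707, -0.707, 0.0, 0.0]
ft_force: [0.6, 0.5, -0.8]
opening: 0.0282
```

Opening is 28 mm, less than the shim's 36 mm width, so the fingers are not around it. I'll look before moving again.

Run:
```python
from h import *
np.set_printoptions(precision=4,suppress=True)
c=cal("wrist");p,d=bot.capture("wrist");np.savez("w4.npz",p=p,d=d,K=c["K"],r=c["rotation"],o=c["xyz"])
s,_=bot.capture("side");print(bot.sense()["opening"])
o=np.zeros((600,800,3),np.uint8);o[:]=cv2.resize(p,(800,600))
o[:300,:400]=cv2.resize(s[120:270,280:480],(400,300),interpolation=cv2.INTER_CUBIC);cv2.imwrite("pics/w4.png",o[...,::-1])
```

```text
0.02784384188175812
```

View pics/w4.png

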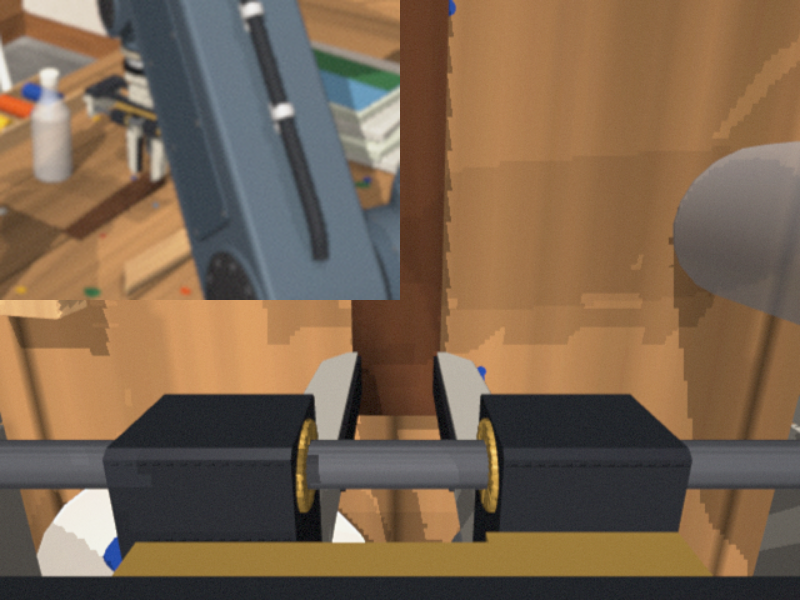

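The fingertips (inner edges at 357 and 435) overlap the shim's edges (352 and 445), so they are passing above it: the tips sit higher than stated. I'll open and feel down.

Request:
drive_tool:
  moves:
    - [[0,0,0],[0,0,0],55]
    - [[0,0,0],[0,0,0],55]
    - [[0,0,0],[0,0,0],55]
    - [[0,0.001,0],[0,0,0],55]
    - [[0,0.002,0],[0,0,0],55]
    - [[0,0.003,0],[0,0,0],55]

```text
time: 8.25
tcp_pos: [0.5839, -0.2823, 0.0121]
eef_rot: [0.707, -0.707, 0.0, 0.0]
ft_force: [-0.0, -0.2, -0.0]
opening: 0.0514
```

Request:
drive_tool:
  moves:
    - [[0,0.001,0],[0,0,0],55]
    - [[0,0.002,0],[0,0,0],55]
    - [[0,0.003,0],[0,0,0],55]
    - [[0,0.003,0],[0,0,0],55]

```text
time: 8.75
tcp_pos: [0.5839, -0.2823, 0.0091]
eef_rot: [0.707, -0.707, 0.0, 0.0]
ft_force: [0.1, 0.4, 0.2]
opening: 0.0512
```

Request:
drive_tool:
  moves:
    - [[0,0.001,0],[0,0,0],55]
    - [[0,0.002,0],[0,0,0],55]
    - [[0,0.003,0],[0,0,0],55]
    - [[0,0.003,0],[0,0,0],55]

```text
time: 9.25
tcp_pos: [0.5838, -0.2823, 0.0061]
eef_rot: [0.707, -0.707, 0.0, 0.0]
ft_force: [-0.8, 0.2, -0.3]
opening: 0.0514
```

Request:
drive_tool:
  moves:
    - [[0,0.001,0],[0,0,0],55]
    - [[0,0.002,0],[0,0,0],55]
    - [[0,0.003,0],[0,0,0],55]
    - [[0,0.003,0],[0,0,0],55]

```text
time: 9.75
tcp_pos: [0.5839, -0.2822, 0.0031]
eef_rot: [0.707, -0.707, 0.0, 0.0]
ft_force: [0.5, -0.5, 0.2]
opening: 0.0508
```

Request:
drive_tool:
  moves:
    - [[0,0.001,0],[0,0,0],55]
    - [[0,0.002,0],[0,0,0],55]
    - [[0,0.003,0],[0,0,0],55]
    - [[0,0.003,0],[0,0,0],55]

```text
time: 10.25
tcp_pos: [0.5839, -0.2823, 0.0001]
eef_rot: [0.707, -0.707, 0.0, 0.0]
ft_force: [-0.1, 0.1, 0.1]
opening: 0.0509
```

Request:
drive_tool:
  moves:
    - [[0,0,0],[0,0,0],30]
    - [[0,0,0],[0,0,0],30]
    - [[0,0,0],[0,0,0],30]
    - [[0,0,0],[0,0,0],30]
  newtons: 25

```text
time: 10.75
tcp_pos: [0.5839, -0.2823, 0.0003]
eef_rot: [0.707, -0.707, 0.0, 0.0]
ft_force: [0.4, -0.5, -0.5]
opening: 0.0356
```

Gripped at 35.6 mm, so that is the shim. Next I'll drag it towards the door.

Run:
```python
from h import *
np.set_printoptions(precision=1,suppress=True)
n=np.array([-.0418,1,0]);n/=np.linalg.norm(n);f=np.array([.577,.2552,0])
for s in (-20,): print(s,*rel(f+n*(s-174)/1000+[0,0,.0003],Rt(92.4,0)))
```

```text
-20 [  1.2   0.3 343.7] [-0.1 -2.4 -0. ]
```

Request:
drive_tool:
  moves:
    - [[0,0,0.015],[0,0,0],30]
    - [[0,0,0.05],[0,-0.3,0],30]
    - [[0,0,0.09],[0,-0.6,0],30]
    - [[0.0003,0,0.13],[0,-0.9,0],30]
    - [[0.0005,0,0.17],[0,-1.2,0],30]
    - [[0.0007,0,0.21],[0,-1.5,0],30]
    - [[0.0009,0,0.25],[0,-1.8,0],30]
    - [[0.001,0,0.29],[0,-2.1,0],30]
    - [[0.0012,0,0.325],[0,-2.4,0],30]
    - [[0.0012,0,0.3437],[0,-2.4,0],30]
    - [[0.0012,0,0.3437],[0,-2.4,0],30]

```text
time: 12.12
tcp_pos: [0.5848, 0.0623, 0.0006]
eef_rot: [0.707, -0.707, -0.015, 0.016]
ft_force: [0.4, 0.2, -0.4]
opening: 0.035
```

Run:
```python
from h import *
np.set_printoptions(precision=4,suppress=True)
c=cal("wrist");p,d=bot.capture("wrist");np.savez("w5.npz",p=p,d=d,K=c["K"],r=c["rotation"],o=c["xyz"])
t,_=bot.capture("top");print(bot.sense()["opening"],bot.sense()["ft_force"])
o=np.zeros((600,800,3),np.uint8);o[:]=cv2.resize(p,(800,600))
o[:240,:320]=cv2.resize(t[130:280,190:390],(320,240));cv2.imwrite("pics/w5.png",o[...,::-1])
```

```text
0.035487790326981884 [ 0.0511 -0.6276 -0.794 ]
```

View pics/w5.png

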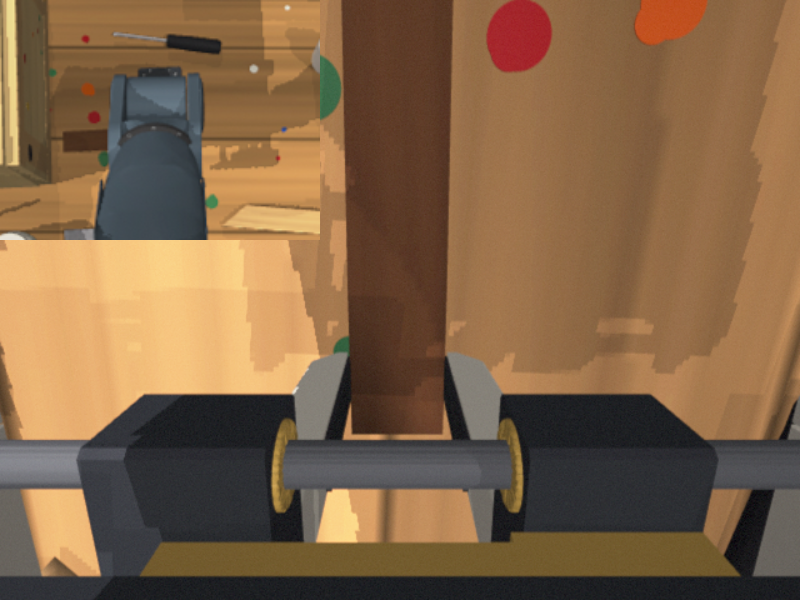

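The shim is held square between the fingers (350–445 px in the enlarged view). The top inset shows the nose about 20 mm short of the door. Now I'll insert it.

Request:
drive_tool:
  moves:
    - [[0,0,0.01],[0,0,0],30]
    - [[0,0,0.02],[0,0,0],30]
    - [[0,0,0.03],[0,0,0],30]
    - [[0,0,0.035],[0,0,0],30]
    - [[0,0,0.04],[0,0,0],30]
    - [[0,0,0.04],[0,0,0],30]

```text
time: 12.98
tcp_pos: [0.5833, 0.1017, 0.0006]
eef_rot: [0.707, -0.707, -0.015, 0.015]
ft_force: [0.2, 0.2, -0.1]
opening: 0.0354
```

Request:
drive_tool:
  moves:
    - [[0,0,0.003],[0,0,0],30]
    - [[0,0,0.006],[0,0,0],30]
    - [[0,0,0.006],[0,0,0],30]

```text
time: 13.35
tcp_pos: [0.5831, 0.1076, 0.0007]
eef_rot: [0.707, -0.707, -0.015, 0.015]
ft_force: [0.7, -0.1, -0.9]
opening: 0.0355
```

Request:
drive_tool:
  moves:
    - [[0,0,0.003],[0,0,0],30]
    - [[0,0,0.006],[0,0,0],30]
    - [[0,0,0.006],[0,0,0],30]

```text
time: 13.72
tcp_pos: [0.5828, 0.1136, 0.0006]
eef_rot: [0.707, -0.707, -0.015, 0.015]
ft_force: [-0.0, 0.1, -1.1]
opening: 0.0355
```

Request:
drive_tool:
  moves:
    - [[0,0,0.003],[0,0,0],30]
    - [[0,0,0.005],[0,0,0],30]
    - [[0,0,0.005],[0,0,0],30]

```text
time: 14.1
tcp_pos: [0.5826, 0.1186, 0.0006]
eef_rot: [0.707, -0.707, -0.015, 0.015]
ft_force: [-0.1, -0.6, -0.2]
opening: 0.0353
```

Request:
drive_tool:
  moves:
    - [[0,0,0.003],[0,0,0],30]
    - [[0,0,0.005],[0,0,0],30]
    - [[0,0,0.005],[0,0,0],30]

```text
time: 14.48
tcp_pos: [0.5824, 0.1235, 0.0006]
eef_rot: [0.707, -0.707, -0.015, 0.015]
ft_force: [-1.0, -0.6, -0.6]
opening: 0.0357
```

Request:
drive_tool:
  moves:
    - [[0,0,0.003],[0,0,0],30]
    - [[0,0,0.005],[0,0,0],30]
    - [[0,0,0.005],[0,0,0],30]

```text
time: 14.85
tcp_pos: [0.5822, 0.1286, 0.0006]
eef_rot: [0.707, -0.707, -0.015, 0.015]
ft_force: [0.5, -0.7, 0.1]
opening: 0.0357
```

Request:
drive_tool:
  moves:
    - [[0,0,0.003],[0,0,0],30]
    - [[0,0,0.005],[0,0,0],30]
    - [[0,0,0.005],[0,0,0],30]

```text
time: 15.22
tcp_pos: [0.5819, 0.1335, 0.0006]
eef_rot: [0.707, -0.707, -0.015, 0.015]
ft_force: [0.1, 0.2, -1.1]
opening: 0.0354
```

```bash
cat > tail.py <<'E'
from h import *
a=np.load("w5.npz")["p"][:,308:330].astype(int).mean(1);p,d=bot.capture("wrist");cv2.imwrite("pics/wl.png",p[...,::-1])
b=p[:,308:330].astype(int).mean(1)
for n,x in(("w5",a),("now",b)):print(n,[(r,int(x[r].sum())) for r in range(332,358,2)])
s=bot.sense();print(s["ft_force"].round(2),s["time"])
E
python3 tail.py
```

```text
w5 [(332, 175), (334, 176), (336, 170), (338, 169), (340, 167), (342, 169), (344, 164), (346, 166), (348, 367), (350, 368), (352, 177), (354, 172), (356, 186)]
now [(332, 182), (334, 181), (336, 179), (338, 179), (340, 175), (342, 173), (344, 172), (346, 174), (348, 379), (350, 385), (352, 183), (354, 180), (356, 194)]
[-0.74  0.82 -0.34] 15.275
```

No slip. I'll continue in small steps.

Request:
drive_tool:
  moves:
    - [[0,0,0.003],[0,0,0],30]
    - [[0,0,0.005],[0,0,0],30]
    - [[0,0,0.005],[0,0,0],30]

```text
time: 15.65
tcp_pos: [0.5818, 0.1385, 0.0006]
eef_rot: [0.707, -0.707, -0.015, 0.015]
ft_force: [0.2, -0.4, -1.3]
opening: 0.0354
```

Request:
drive_tool:
  moves:
    - [[0,0,0.003],[0,0,0],30]
    - [[0,0,0.005],[0,0,0],30]
    - [[0,0,0.005],[0,0,0],30]

```text
time: 16.02
tcp_pos: [0.5815, 0.1435, 0.0006]
eef_rot: [0.707, -0.707, -0.015, 0.015]
ft_force: [-0.2, -2.1, -1.6]
opening: 0.0355
```

Request:
drive_tool:
  moves:
    - [[0,0,0.002],[0,0,0],30]
    - [[0,0,0.004],[0,0,0],30]
    - [[0,0,0.004],[0,0,0],30]

```text
time: 16.4
tcp_pos: [0.5813, 0.1474, 0.0006]
eef_rot: [0.707, -0.707, -0.015, 0.015]
ft_force: [0.3, -4.0, -1.8]
opening: 0.0354
```

```bash
python3 tail.py
```

```text
w5 [(332, 175), (334, 176), (336, 170), (338, 169), (340, 167), (342, 169), (344, 164), (346, 166), (348, 367), (350, 368), (352, 177), (354, 172), (356, 186)]
now [(332, 186), (334, 182), (336, 183), (338, 182), (340, 179), (342, 175), (344, 173), (346, 174), (348, 385), (350, 390), (352, 183), (354, 187), (356, 198)]
[-0.33 -3.55 -2.65] 16.45
```

Request:
drive_tool:
  moves:
    - [[0,0,0.002],[0,0,0],30]
    - [[0,0,0.004],[0,0,0],30]
    - [[0,0,0.004],[0,0,0],30]
    - [[0,0,0.004],[0,0,0],30]

```text
time: 16.95
tcp_pos: [0.5811, 0.1512, 0.0005]
eef_rot: [0.707, -0.707, -0.015, 0.015]
ft_force: [0.6, -4.9, -4.0]
opening: 0.0353
```

Bite confirmed at 4–5 N. I'll release and check that it stays.

Request:
drive_tool:
  moves:
    - [[0,0,0],[0,0,0],45]
    - [[0,0,0],[0,0,0],55]
    - [[0,0,0],[0,0,0],55]
    - [[0,0,0],[0,0,0],55]

```text
time: 17.45
tcp_pos: [0.5813, 0.1515, 0.0008]
eef_rot: [0.707, -0.707, -0.015, 0.015]
ft_force: [-0.3, -0.2, -0.0]
opening: 0.0512
```

```bash
python3 tail.py
```

```text
w5 [(332, 175), (334, 176), (336, 170), (338, 169), (340, 167), (342, 169), (344, 164), (346, 166), (348, 367), (350, 368), (352, 177), (354, 172), (356, 186)]
now [(332, 180), (334, 179), (336, 176), (338, 177), (340, 170), (342, 173), (344, 167), (346, 168), (348, 340), (350, 378), (352, 176), (354, 175), (356, 190)]
[-0.06  0.06 -0.  ] 17.5
```

View pics/wl.png

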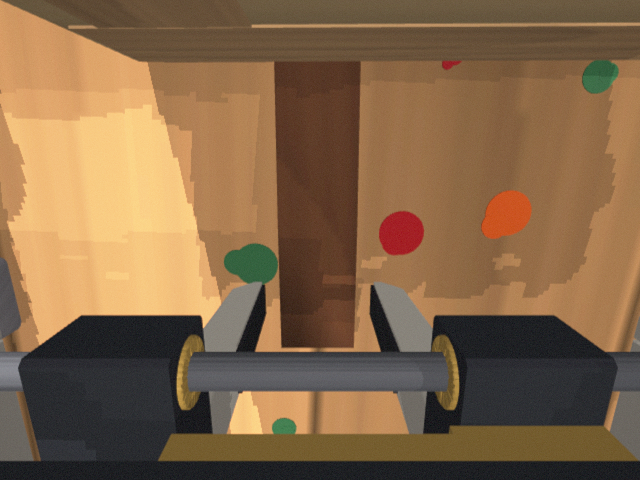

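The shim stayed put after release, still going under the door about 75 mm from the free corner (277–358 px, with the corner at 145). As a check, I'll press its tail lightly with nearly shut fingers.

Request:
drive_tool:
  moves:
    - [[0,-0.03,0],[0,0,0],55]
    - [[0,-0.045,-0.03],[0,0,0],30]
    - [[0,-0.03,-0.06],[0,0,0],15]
    - [[0,-0.01,-0.06],[0,0,0],15]
    - [[0,0.001,-0.06],[0,0,0],15]
    - [[0,0.001,-0.05],[0,0,0],15]
    - [[0,0.001,-0.042],[0,0,0],15]
    - [[0,0.001,-0.038],[0,0,0],15]
    - [[0,0.001,-0.038],[0,0,0],15]

```text
time: 18.62
tcp_pos: [0.583, 0.114, -0.0]
eef_rot: [0.707, -0.707, -0.015, 0.015]
ft_force: [0.7, -0.6, 0.3]
opening: 0.014
```

Request:
drive_tool:
  moves:
    - [[0,0,0.002],[0,0,0],15]
    - [[0,0,0.003],[0,0,0],15]
    - [[0,0,0.003],[0,0,0],15]

```text
time: 19.0
tcp_pos: [0.5827, 0.1163, -0.0003]
eef_rot: [0.707, -0.707, -0.015, 0.015]
ft_force: [0.9, 0.1, -0.0]
opening: 0.0139
```

Request:
drive_tool:
  moves:
    - [[0,0,0.001],[0,0,0],15]
    - [[0,0,0.002],[0,0,0],15]
    - [[0,0,0.002],[0,0,0],15]

```text
time: 19.38
tcp_pos: [0.5827, 0.1182, -0.0004]
eef_rot: [0.707, -0.707, -0.015, 0.015]
ft_force: [-0.3, -0.5, -0.2]
opening: 0.0142
```

Request:
drive_tool:
  moves:
    - [[0,0,0.001],[0,0,0],15]
    - [[0,0,0.002],[0,0,0],15]
    - [[0,0,0.002],[0,0,0],15]

```text
time: 19.75
tcp_pos: [0.5827, 0.1194, -0.0003]
eef_rot: [-0.707, 0.707, 0.015, -0.015]
ft_force: [1.0, -7.5, -0.1]
opening: 0.0137
```

It resists with 7.5 N, so it is firmly bitten. I'll back off and check.

Request:
drive_tool:
  moves:
    - [[0,0,-0.008],[0,0,0],15]
    - [[0,0,-0.03],[0,0,0],15]
    - [[0,-0.05,-0.06],[0,0,0],15]
    - [[0,-0.1,-0.1],[0,0,0],15]
    - [[0,-0.14,-0.12],[0,0,0],15]
    - [[0,-0.14,-0.12],[0,0,0],15]

```text
time: 20.5
tcp_pos: [0.5892, -0.0022, 0.1427]
eef_rot: [0.707, -0.707, -0.016, 0.012]
ft_force: [-0.1, 0.5, -0.5]
opening: 0.014
```

Run:
```python
from h import *
c=cal("wrist");p,d=bot.capture("wrist");t,dt=bot.capture("top");s,_=bot.capture("side")
P=pts(cal("top"),dt);Q=P[100:245,195:225].reshape(-1,3);Q=Q[(Q[:,2]>.03)&(Q[:,2]<.27)&(abs(Q[:,1]-.26)<.03)]
e=Q[:,1]-(.0418*Q[:,0]+.0011*Q[:,2]+.2311);print("door shift mm",np.median(e)*1000,bot.sense()["ft_force"].round(2))
o=np.zeros((600,800,3),np.uint8);o[:300,:400]=cv2.resize(p,(400,300));o[:300,400:]=cv2.resize(t[60:360,80:480],(400,300));o[300:,:400]=cv2.resize(s[200:350,150:350],(400,300))
o[300:,400:]=cv2.resize(p[200:350,220:420],(400,300));cv2.imwrite("pics/end.png",o[...,::-1])
```

```text
door shift mm 0.1757499859388889 [ 0.07  0.24 -0.45]
```

View pics/end.png

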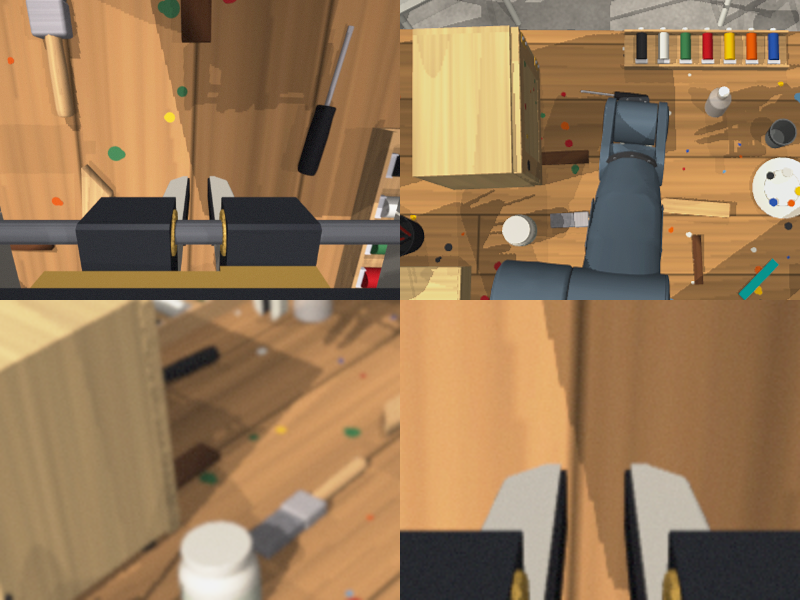

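The shim sits under the shut door, the other things are where they were, and the gripper touches nothing. Handing in.

```bash
python3 -c "
from workcell import bot
print(bot.hand_in())"
```

```text
the job is handed in; nothing more can be done
None
```

The shim is in under the door, thin end first and flat on the bench, about 75 mm from the free corner, and it has bitten. I handed the job in at about 21 s.

- **Bite:** The force began to rise with the nose roughly 60 mm in. I pushed on about 8–9 mm more, to 4–5 N. From the taper that raises the door by an estimated 0.6 mm; I did not measure the lift directly.
- **After release:** The shim stayed put. A light press on its tail met 7.5 N, so it was still bitten.
- **Door and bench:** The door's front face had moved only 0.2 mm from its first fit, so it stayed shut. The other things looked unmoved in the last pictures, and the robot was touching nothing.

**What disagreed:**
- **First two grips:** Both missed, because the fingers closed above the shim. The first of these made an empty trip towards the door.
- **Fingertip length:** The fingertips seem to sit more than 14 mm higher than stated. The grip held only with the TCP at bench height, which I found by feeling down in small steps.
- **Downward load before release:** The gripper read about 4 N downward just before I let go, so it was taking part of the load. The tail press afterwards showed the shim still held without it.

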